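# Fit the hand lever to a book press and wind it down on a notebook

### The job

The hand lever of the little book press has been taken off and left on the right of the cart. Put it back on the flatted top end of the press spindle, with the flat in its bore matched to the flat on the spindle so that the hub drops fully home onto the collar, then swing the lever clockwise (seen from above) until the platen holds the notebook firmly, and let go. Keep the notebook in the press, and leave the white carton, the glue bottle and the glue stick standing where they are.

Things in the scene. Friction and masses are not known exactly. Their poses are not given: they have to be found in the camera images.
- lever_hub (a point): Hand lever (loose, 0.3 kg, 175 mm long, lying flat): centre of its hub, half-way up, 21 mm over the underside; +x along the long arm, z up the bore. Hub: dark steel cylinder 48 mm in diameter, 42 mm high, with a foot flange 56 mm wide over its lowest 7 mm. When home on the spindle this point is 21 mm above spindle_seat; when it merely rests on the spindle's end, 35 mm.
- lever_knob (a point): Centre of the black 26 mm ball at the end of the lever's long arm, 95 mm from the bore's axis. Arms: 12 mm steel bars whose axis is 26 mm over the hub's underside. The short arm, opposite (-x), ends in a steel 28 mm ball centred 53 mm from the axis. The centre of mass is 8 mm from the axis towards the long arm.
- lever_bore (a point): Centre of the bore at the hub's underside. Bore 30 mm wide (38 at its mouth); its lower 26 mm is round, its upper 16 mm D-shaped, the flat on the long arm's side, 7.8 mm from the axis. At any angle the hub slips 26 mm down over the spindle end and rests level there, 14 mm short of home; a push under 1 N on an arm turns it, and it drops home when the flats agree within 0.15 rad.
- spindle_seat (a point): Top of the 44 mm collar on the press spindle, on its axis: the hub's underside rests here when home. The axes turn with the spindle: z up, +x points square out of the flat; a red mark on the collar is on that side. With the lever home its long arm points along +x, with up to 0.16 rad of play either way. About 150 mm above the cart when the screw is fully up.
- spindle_tip (a point): Top end of the bright steel spindle, on its axis, 40 mm above spindle_seat: 28 mm in diameter, with a flat all the way down one side, 7 mm from the axis.
- spindle (a joint): Turn of the spindle in rad, growing clockwise seen from above; 0 = screw fully up. It stays where it is left. Turning takes about 0.12 N m, and 0.05 N m more for each rad/s (some 2 to 3 N at 65 mm from the axis), until the platen meets the notebook at about 4.2 rad, where it becomes stiff.
- platen (a joint): How far the platen has come down, in m. The spindle's thread drives it, 24 mm for a full turn clockwise, and spindle and lever come down with it. It meets the notebook at about 0.016.
- platen_face (a point): Centre of the underside of the press's dark steel platen (90 x 92 x 13 mm), on the spindle's axis. The green press is fixed to the cart: base 104 x 176 x 22 mm; two columns 148 mm apart carry a beam (along this y) whose top is 111 mm above the cart, its nut boss 50 mm wide and 121 mm high; above that only the spindle and lever.
- notebook_mid (a point): Centre of the blue notebook, 118 x 86 x 16 mm, 0.15 kg, lying loose on the press's base under the platen.
- carton: Tall white carton, 46 x 94 x 238 mm, standing loose near the press; origin at the centre of its underside, z up.
- glue_bottle: Glue bottle, 42 mm in diameter, 120 mm high, standing loose; origin at the centre of its underside, z up.
- glue_stick: Glue stick, 30 mm in diameter, 95 mm high, standing loose; origin at the centre of its underside, z up.

How it is judged:
By the outcome, as a careful person would: the job done as asked, in the order asked, and still so for the second after the job is handed in, with the robot touching nothing.
It also fails if it takes over 67 s, if anything falls off the work surface, if the arm or the gripper's body presses on something with over 40 N, if the wrist force passes 120 N, or if a joint passes its speed limit or range.

### The arm

A 6-joint arm with a two-finger parallel gripper is mounted at the origin on a cart in front of the work surface, level with it; the furniture and walls round the work are solid. World frame = base frame: x ahead of the robot, y to its left, z up, the work surface at z = 0. Lengths are in m, angles in rad, forces in N, time in s.
With the tool pointing down it reaches from about 0.3 to 0.875 m from the base axis. Payload 6.4 kg.
Tool frame: the origin (TCP) lies midway between the tips of the shut fingers; the grasp point (between the pads) lies 19 mm behind it (grasp_offset is the distance from the TCP to the grasp point, in m); z points along the fingers, y is the line along which they close (so a half turn about z gives the same grasp; the last joint's range is limited). The gripper opens to 85 mm and grips with 20 to 120 N. Pads are 22 mm wide; open, the fingers measure 114 mm over their backs; the gripper's body (76 mm by 85 mm) begins 54 mm behind the grasp point. The pads swing forward as they close: fully open they stand 13 mm farther back than shut.
Start: joints at [-1.411, 0.181, 1.607, -0, 1.354, -0.206], TCP at [0.206, -0.537, 0.231] pointing down, gripper open.
Joint ranges: [-2.99, 2.99], [-0.89, 2.07], [0.3, 2.58], [-1.14, 4.28], [0, 2.63], [-3.12, 3.12]. Speed limits (rad/s): [2.57, 2.57, 3.01, 3.14, 3.14, 3.14].

### API

Orientations are given as a unit quaternion [w, x, y, z].
In Python, from bench import * gives the robot as it stands. The module is installed in compiled form; this text tells all that it offers.
- The arm moves only by the tool servo_tool, never from a script. Its argument "commands" is text: rows parted by semicolons, each of 7 numbers parted by spaces: the turn, a rotation vector about the tool's x, y, z in rad, then the shift along the tool's x, y, z in mm, then the opening, from 0 (shut) to 1 (fully open). In form: wx wy wz dx dy dz claw; .... A call has 1 to 5 rows; each row shifts and turns the commanded pose from where the row before left it, along the tool's axes as they then stand; what a row does not reach is not made up. A row lasts 1/8 s, in which the tool goes at most 62.5 mm and 10.7 degrees, less where a joint would pass 70% of its speed; a pose out of reach is approached as far as the arm can. A call with a gripper value outside its range is refused whole. The fingers move at their own pace and stop on an object; the grip force is fixed at half the most. Time passes only in rows, so rows that do not move let the fingers close. It gives the time, the measured TCP pose, the force, the opening and the grip force at its end, in the units of the state.
- get_obs(): the state, without advancing time (a new reading comes with each control period).
- camera(name): name is "scene" or "top" or "wrist"; returns the picture (420x560x3 uint8, blue, green, red); there is no depth.
- calibration(name): a dict with "fx", "fy", "cx", "cy" (pixels), "R" (3x3) and "t" (3): a world point X has camera coordinates R X + t. Camera axes: x right, y down, z forward; pixel columns grow to the right and rows downward; lengths in m; the calibration is good to about 2 mm. A picture is of the moment at which its call begins: read the wrist's pose just before it. calibration takes no time and is no camera call; for the wrist camera it gives the pose at the moment of the call.
- hand_in(): hands the job in; it is judged then, once.
The state is a dict: "time_s": time; "q": joint angles; "dq": joint speeds; "joint_efforts": joint torques, N m; "eef_pos": TCP position; "eef_rot": TCP orientation; "wrist_force": force on the tool from outside, world axes, zero at the start; "torque": the same for the moment, N m; "opening": opening from 0.0 (shut) to 1.0 (fully open); "grasp_force": force on a finger pad.
Only numpy, scipy, OpenCV 4.12 (cv2) and the standard library are available. Lean on these libraries where they do the work, as an engineer would, in place of code of your own. Each camera call takes 0.05 s, during which the arm holds its last target. There are 200 camera calls.

## Working session

There is one attempt and no reset: what is moved stays moved. The work goes in short steps, Python scripts to look and compute and a tool call to move; the robot and the scene stay as the last step left them, time stands still between calls to the robot, and variables do not carry over. Pictures are saved under pics/ and viewed, at most 10 in all, crops included, and the job is handed in when it is done.

Besides the shell and the picture viewer there is one more tool, called after "Call:" in YAML: its name, and indented under it one key for each argument. servo_tool: Moves the arm, as the interface text tells. Its arguments: {"type":"object","properties":{"commands":{"type":"string"}},"required":["commands"]}

```bash
mkdir -p pics
cat > h.py <<'E'
from bench import *
import numpy as np, cv2
from scipy.spatial.transform import Rotation as Ro
def ray(c,u,v):
    R=np.array(c["R"]);t=np.array(c["t"])
    d=R.T@np.array([(u-c["cx"])/c["fx"],(v-c["cy"])/c["fy"],1]);return -R.T@t,d
def onz(c,u,v,z):
    o,d=ray(c,u,v);return (o+d*(z-o[2])/d[2]).round(4)
def proj(c,X):
    p=np.array(c["R"])@np.array(X)+np.array(c["t"]);return np.array([c["fx"]*p[0]/p[2]+c["cx"],c["fy"]*p[1]/p[2]+c["cy"]])
def snap(n,f):
    c=calibration(n);im=camera(n);cv2.imwrite("pics/"+f,im);return c,im
E
python3 - <<'E'
from h import *
for n in("scene","top"):
    c,im=snap(n,n+"0.png");print(n,c["fx"],(-np.array(c["R"]).T@np.array(c["t"])).round(3))
o=get_obs();print(o)
E
```

```text
scene 498.59524912430567 [-0.567 -0.605  0.775]
top 545.2357120106468 [-0.053  0.139  1.713]
{'time_s': 0.1, 'q': array([-1.41131474e+00,  1.81494588e-01,  1.60789250e+00,  3.66446921e-06,
        1.35377705e+00, -2.06259339e-01]), 'dq': array([-0.00092748, -0.00247935, -0.00335743, -0.00010975, -0.00053551,
       -0.00016271]), 'joint_efforts': array([ 1.80986149e-06, -4.45875227e+01, -3.52239239e+01, -1.47700225e-04,
        4.13517613e-03,  3.63298614e-05]), 'eef_pos': array([ 0.20560461, -0.53646638,  0.23046607]), 'eef_rot': array([-7.85486214e-04,  9.83325511e-01,  1.81852475e-01,  2.01644247e-05]), 'wrist_force': array([ 0.09082406, -0.32906628, -0.07625082]), 'torque': array([ 0.03667383, -0.0055567 , -0.01018594]), 'grasp_force': 0.0, 'opening': 0.9984307970638989}
```

View pics/top0.png

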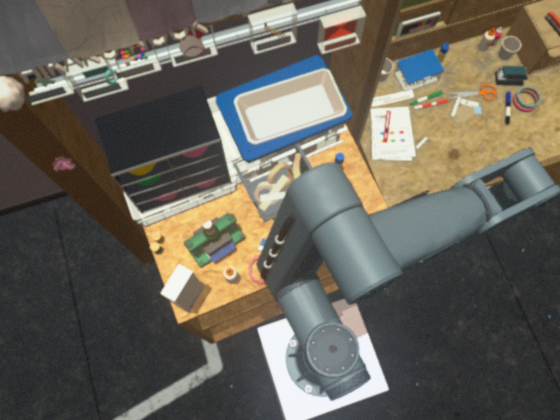

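View pics/scene0.png

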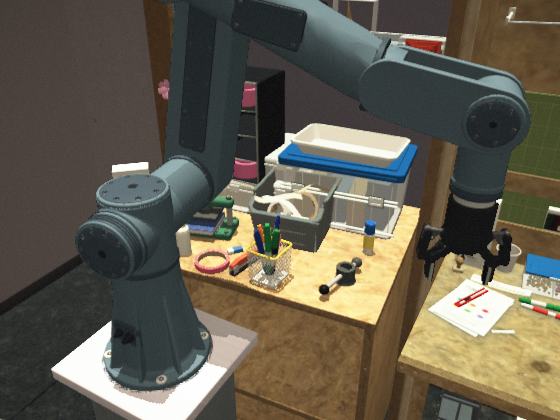

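Top view: the press is green at (214,238), the carton at (185,287), the glue bottle at (231,273), and the lever is hidden by the arm. Scene view: the lever hub is at (347,270), its black knob near (325,290).

Run:
```python
from h import *
s=cv2.imread("pics/scene0.png");t=cv2.imread("pics/top0.png")
a=cv2.resize(s[250:300,312:372],None,fx=6,fy=6,interpolation=cv2.INTER_CUBIC)
b=cv2.resize(t[200:312,150:260],None,fx=4,fy=4,interpolation=cv2.INTER_CUBIC)
H=np.zeros((448,800,3),np.uint8);H[:300,:360]=a;H[:,360:800]=b
cv2.imwrite("pics/c1.png",H)
c=calibration("scene");print(c["cx"],c["cy"])
print(onz(c,347,267,.042),onz(c,325,290,.026),onz(c,357,262,.026))
c=calibration("top");
print("top",onz(c,208,226,.19),onz(c,185,272,.238),onz(c,231,270,.12),onz(c,339,158,.095))
for X in([.5,0,0],[.5,.1,0],[.6,0,0]):print(proj(c,X))
```

```text
269.6564079353696 207.84455963769585
[ 0.4234 -0.2595  0.042 ] [ 0.3304 -0.2414  0.026 ] [ 0.4786 -0.2663  0.026 ]
top [0.4489 0.2046 0.19  ] [0.3264 0.299  0.238 ] [0.319  0.1807 0.12  ] [ 0.5658 -0.2554  0.095 ]
[270.78213834 209.52653039]
[241.91191094 218.70415819]
[261.53028092 182.77872102]
```

View pics/c1.png

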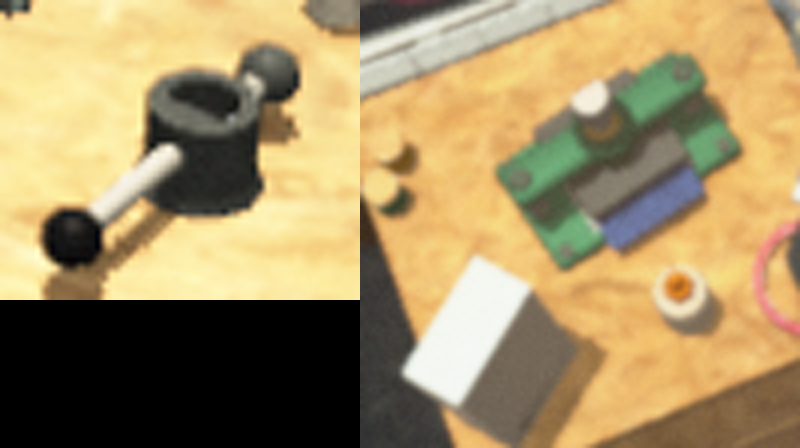

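Lever: black knob at crop (72,237), hub top (203,103), steel ball (270,74). Press spindle tip in the top crop is at (590,98) and carton top centre at (466,330).

Run:
```python
from h import *
o=get_obs();c=calibration("wrist");R=np.array(c["R"]);p=-R.T@np.array(c["t"])
q=o["eef_rot"];T=Ro.from_quat([*q[1:],q[0]])
print("cam in tool",T.inv().apply(p-o["eef_pos"]).round(4),"axes in tool\n",(T.as_matrix().T@R.T).round(3),c["fx"])
print("tool axes\n",T.as_matrix().round(3))
c=calibration("scene");h=onz(c,345.8,267.2,.042);k=onz(c,324,289.5,.026);b=onz(c,357,262.3,.026);print(h,k,b,np.arctan2(*(k-b)[1::-1]))
c=calibration("top");print(onz(c,207.5,224.5,.19),[onz(c,150+(u-360)/4,200+v/4,.238) for u,v in((480,257),(532,290),(460,405),(403,372))],onz(c,229.5,271.5,.12))
```

```text
cam in tool [ 0.0661 -0.0003 -0.1429] axes in tool
 [[ 0.    -0.965 -0.263]
 [ 1.     0.001 -0.   ]
 [ 0.    -0.263  0.965]] 301.81176999595783
tool axes
 [[ 0.934  0.358 -0.   ]
 [ 0.358 -0.934  0.002]
 [ 0.    -0.002 -1.   ]]
[ 0.4211 -0.2572  0.042 ] [ 0.331  -0.2385  0.026 ] [ 0.4773 -0.2668  0.026 ] 2.9505144616593784
[0.4537 0.2047 0.19  ] [array([0.3518, 0.3064, 0.238 ]), array([0.318 , 0.2786, 0.238 ]), array([0.2575, 0.3459, 0.238 ]), array([0.2914, 0.3768, 0.238 ])] [0.3161 0.1862 0.12  ]
```

Call:
servo_tool:
  commands: "0 0 0 35.5 -43.1 -22 1;0 0 0 35.5 -43.1 -22 1;0 0 0 35.5 -43.1 -22 1;0 0 0 35.5 -43.1 -22 1;0 0 0 35.5 -43.1 -22 1"

```text
time_s: 0.72
eef_pos: [0.2945, -0.2703, 0.3416]
eef_rot: [-0.0, 0.983, 0.182, 0.0]
wrist_force: [1.1, 0.0, 1.0]
opening: 1.0
grasp_force: 0.0
```

Call:
servo_tool:
  commands: "0 0 0 35.5 -43.1 0 1;0 0 0 35.5 -43.1 0 1;0 0 0 35.5 -43.1 0 1;0 0 0 35.5 -43.1 0 1;0 0 0 35.5 -43.1 0 1"

```text
time_s: 1.35
eef_pos: [0.3831, -0.0057, 0.3412]
eef_rot: [0.0, 0.983, 0.182, 0.0]
wrist_force: [0.8, -0.4, 0.1]
opening: 0.999
grasp_force: 0.0
```

Call:
servo_tool:
  commands: "0 0 0 35.5 -43.1 0 1;0 0 0 35.5 -43.1 0 1;0 0 0 35.5 -43.1 0 1;0 0 0 35.5 -43.1 0 1;0 0 0 0 0 0 1"

```text
time_s: 1.98
eef_pos: [0.4537, 0.2074, 0.3401]
eef_rot: [-0.0, 0.983, 0.184, -0.001]
wrist_force: [-1.1, -0.3, -0.2]
opening: 1.0
grasp_force: 0.0
```

Run:
```python
from h import *
c,im=snap("wrist","w1.png")
s=camera("scene");cv2.imwrite("pics/s1.png",s)
print(get_obs()["eef_pos"],get_obs()["q"],proj(c,[.454,.205,.19]),proj(c,[.454,.205,.15]))
```

```text
[0.45351998 0.20457251 0.34052717] [ 1.84968825e-01 -6.74790371e-02  1.64931797e+00 -3.97086228e-04
  1.56154006e+00  1.38835059e+00] [277.89330791 197.24129323] [277.62425375 189.28986632]
```

View pics/w1.png

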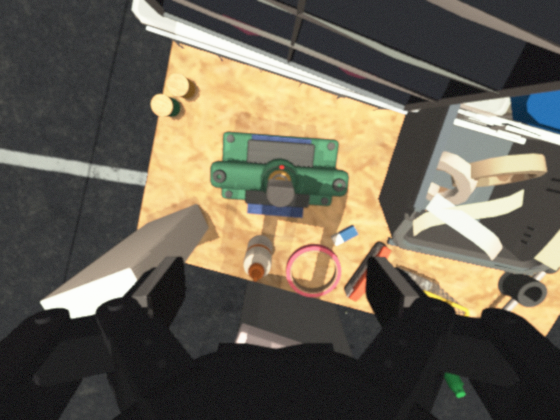

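Wrist view: the press beam runs (225,172)–(335,185), the red mark is near (282,167), spindle near (281,185); the carton is to the left and the bottle at (257,262). I need a zoom of the tip.

Run:
```python
from h import *
im=cv2.imread("pics/w1.png")
cv2.imwrite("pics/c2.png",cv2.resize(im[145:225,225:335],None,fx=7,fy=7,interpolation=cv2.INTER_CUBIC))
```

```text
(no output)
```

View pics/c2.png

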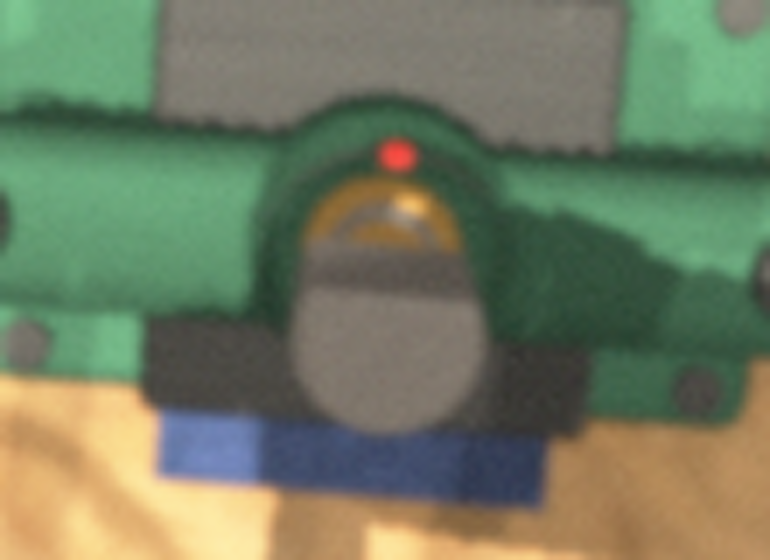

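Tip zoom: D-shaped top face centred at crop (391,336), flat edge from (305,290) to (478,298), red mark at (397,156). The flat faces tool +x, a yaw of about 0.32.

Call:
servo_tool:
  commands: "0 0 0 -21.5 46.7 0 1;0 0 0 -21.5 46.7 0 1;0 0 0 -21.5 46.7 0 1;0 0 0 -21.5 46.7 0 1;0 0 0 -21.5 46.7 0 1"

```text
time_s: 2.7
eef_pos: [0.4359, -0.0549, 0.3416]
eef_rot: [0.0, 0.984, 0.181, 0.0]
wrist_force: [0.9, -0.3, -0.2]
opening: 1.0
grasp_force: 0.0
```

Call:
servo_tool:
  commands: "0 0 0 -21.5 46.7 0 1;0 0 0 -21.5 46.7 0 1;0 0 0 -21.5 46.7 0 1;0 0 0 -21.5 46.7 0 1;0 0 0.185 0 0 30 1"

```text
time_s: 3.32
eef_pos: [0.4225, -0.2626, 0.313]
eef_rot: [0.002, 0.996, 0.085, 0.001]
wrist_force: [0.7, 0.5, -0.1]
opening: 1.002
grasp_force: 0.0
```

Call:
servo_tool:
  commands: "0 0 0.185 0 0 55 1;0 0 0.186 0 0 55 1;0 0 0 0 0 0 1;0 0 0 0 0 0 1"

```text
time_s: 3.82
eef_pos: [0.4239, -0.2588, 0.2036]
eef_rot: [0.001, 0.996, -0.094, 0.001]
wrist_force: [0.5, -1.8, 0.5]
opening: 1.001
grasp_force: 0.0
```

Run:
```python
from h import *
im0=cv2.imread("pics/w1.png")
# spindle from first wrist view (pose then)
q=[0,.983,.182,0]
T=Ro.from_quat([.98333,.18180,0,0]).as_matrix();p=np.array([.45352,.20457,.34053])
Ct=np.array([[0,-.965,-.263],[1,.001,0],[0,-.263,.965]]) # cam axes (cols) in tool
cw=T@Ct;cp=p+T@np.array([.0661,-.0003,-.1429])
c=calibration("wrist");
def oz(u,v,z):
    d=cw@np.array([(u-c["cx"])/c["fx"],(v-c["cy"])/c["fy"],1]);return (cp+d*(z-cp[2])/d[2]).round(4)
f=lambda u,v,z:oz(225+u/7,145+v/7,z)
tip=f(391,336,.19);m=f(397,156,.15);e=f(478,298,.19)-f(305,290,.19)
print(tip,m,"mark yaw",np.arctan2(*(m-tip)[1::-1]),np.hypot(*(m-tip)[:2]),"edge yaw+90",np.arctan2(e[1],e[0])+np.pi/2)
c,im=snap("wrist","w2.png")
o=get_obs();print(o["eef_pos"],o["q"],proj(c,[.423,-.257,.042]),proj(c,[.331,-.2385,.026]))
```

```text
[0.459  0.2009 0.19  ] [0.4787 0.2067 0.15  ] mark yaw 0.2863262424798432 0.02053606583550023 edge yaw+90 0.3165692536124052
[ 0.42448868 -0.25904107  0.20427864] [-7.87027203e-01  2.90409452e-02  1.83002235e+00 -7.75006997e-05
  1.27798391e+00  9.71920359e-01] [273.44320705 195.82408581] [272.71978283 271.66462876]
```

View pics/w2.png

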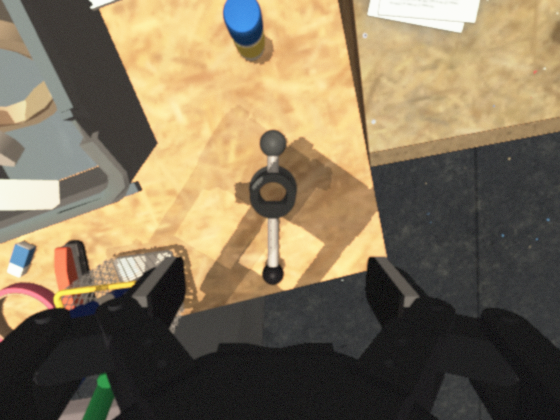

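Wrist view of the lever: hub ring centre near (273,190), knob (273,273), steel ball (273,143), blue glue stick at (244,20).

Run:
```python
from h import *
c=calibration("wrist");im=cv2.imread("pics/w2.png")
g=cv2.cvtColor(im,cv2.COLOR_BGR2HSV)[...,2]
sub=im[120:290,240:306].astype(int);m=(g[120:290,240:306]<95)&(cv2.cvtColor(im,cv2.COLOR_BGR2HSV)[120:290,240:306,1]<110)
n,l,st,ce=cv2.connectedComponentsWithStats(m.astype(np.uint8))
for i in range(1,n):
    if st[i,4]>60:print(st[i]+[240,120,0,0,0],ce[i]+[240,120])
k=onz(c,273,273,.026);b=onz(c,273,143,.026);h=onz(c,273,190.5,.042)
print("knob",k,"ball",b,"hub",h,np.linalg.norm(k-b),"yaw",np.arctan2(*(k-b)[1::-1]),"hub from balls",k+(b-k)*95/148)
s,S=snap("scene","s2.png");print(proj(s,[.459,.201,.19]),proj(s,[.454,.205,.19]))
print(get_obs()["eef_pos"],proj(s,get_obs()["eef_pos"]))
cv2.imwrite("pics/c3.png",cv2.resize(S[150:260,150:290],None,fx=5,fy=5,interpolation=cv2.INTER_CUBIC))
```

```text
[261 131  25  25 303] [273.02310231 143.9339934 ]
[ 249  166   48   53 1487] [273.41022192 192.80833894]
[263 265  20  20 289] [272.28027682 274.30103806]
knob [ 0.3298 -0.2389  0.026 ] ball [ 0.4755 -0.2669  0.026 ] hub [ 0.4292 -0.2581  0.042 ] 0.14836606754915357 yaw 2.9517316504318583 hub from balls [ 0.42332365 -0.25687297  0.026     ]
[203.03368834 171.94184729] [200.83635871 172.30468612]
[ 0.42473576 -0.25899921  0.20440587] [351.55932649 210.27199197]
```

View pics/c3.png

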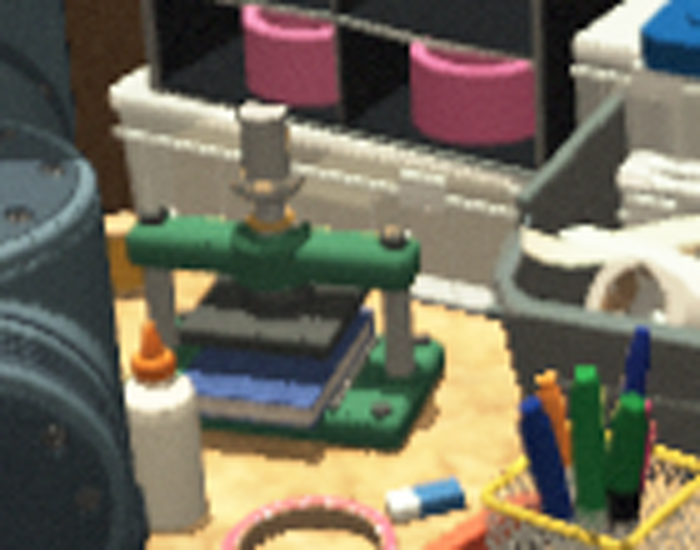

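Scene crop: spindle tip centre near (262,110), which agrees with the wrist estimate (0.458, 0.2015). The two balls put the hub at (0.4233, -0.2569). Grasping.

Call:
servo_tool:
  commands: "0 0 0 -1.8 -1.8 45 1;0 0 0 0 0 50 1;0 0 0 0 0 50 1;0 0 0 0 0 30 1;0 0 0 0 0 17 1"

```text
time_s: 4.55
eef_pos: [0.423, -0.2561, 0.0095]
eef_rot: [0.0, 0.996, -0.094, 0.001]
wrist_force: [0.5, 0.1, -0.1]
opening: 1.0
grasp_force: 0.0
```

Call:
servo_tool:
  commands: "0 0 0 0 0 0 1;0 0 0 0 0 0 0;0 0 0 0 0 0 0;0 0 0 0 0 0 0;0 0 0 0 0 0 0"

```text
time_s: 5.18
eef_pos: [0.4232, -0.2562, 0.0109]
eef_rot: [0.001, 0.995, -0.095, 0.001]
wrist_force: [-1.9, 1.3, 7.2]
opening: 0.55
grasp_force: 61.7
```

Call:
servo_tool:
  commands: "0 0 0 0 0 0 0;0 0 0 0 0 0 0;0 0 0 0 0 0 0"

```text
time_s: 5.55
eef_pos: [0.4232, -0.2562, 0.0109]
eef_rot: [0.001, 0.995, -0.095, 0.001]
wrist_force: [-1.1, 1.2, 6.8]
opening: 0.547
grasp_force: 61.7
```

Call:
servo_tool:
  commands: "0 0 0 0 0 -50 0;0 0 0 0 0 -60 0;0 0 0 0 0 -60 0;0 0 -0.182 0 0 -60 0;0 0 -0.182 0 0 -60 0"

```text
time_s: 6.18
eef_pos: [0.4217, -0.2547, 0.3014]
eef_rot: [0.0, 0.996, 0.09, 0.0]
wrist_force: [0.4, -0.7, -3.3]
opening: 0.549
grasp_force: 63.9
```

Call:
servo_tool:
  commands: "0 0 -0.182 0 0 -10 0;0 0 -0.182 0 0 0 0;0 0 -0.182 0 0 0 0;0 0 -0.182 0 0 0 0;0 0 -0.182 0 0 0 0"

```text
time_s: 6.8
eef_pos: [0.4218, -0.2549, 0.3091]
eef_rot: [-0.0, 0.855, 0.518, -0.0]
wrist_force: [0.4, 0.2, -3.3]
opening: 0.549
grasp_force: 64.0
```

Call:
servo_tool:
  commands: "0 0 -0.182 0 0 0 0;0 0 -0.182 0 0 0 0;0 0 -0.182 0 0 0 0;0 0 -0.182 0 0 0 0;0 0 -0.182 0 0 0 0"

```text
time_s: 7.42
eef_pos: [0.4218, -0.2549, 0.309]
eef_rot: [-0.0, 0.54, 0.841, 0.0]
wrist_force: [-0.1, -0.0, -2.2]
opening: 0.553
grasp_force: 63.9
```

Call:
servo_tool:
  commands: "0 0 -0.182 0 0 0 0;0 0 -0.182 0 0 0 0;0 0 -0.182 0 0 0 0;0 0 -0.182 0 0 0 0;0 0 -0.182 0 0 0 0"

```text
time_s: 8.05
eef_pos: [0.4218, -0.2549, 0.309]
eef_rot: [-0.0, 0.116, 0.993, 0.0]
wrist_force: [0.4, -0.0, -2.9]
opening: 0.552
grasp_force: 63.9
```

Call:
servo_tool:
  commands: "0 0 -0.182 0 0 0 0;0 0 -0.182 0 0 0 0;0 0 -0.182 0 0 0 0;0 0 0 -19.2 47.2 0 0;0 0 0 -19.2 47.2 0 0"

```text
time_s: 8.68
eef_pos: [0.4296, -0.1526, 0.3089]
eef_rot: [-0.0, -0.153, 0.988, 0.0]
wrist_force: [1.1, -0.3, -4.1]
opening: 0.548
grasp_force: 64.0
```

Call:
servo_tool:
  commands: "0 0 0 -19.2 47.2 0 0;0 0 0 -19.2 47.2 0 0;0 0 0 -19.2 47.2 0 0;0 0 0 -19.2 47.2 0 0;0 0 0 -19.2 47.2 0 0"

```text
time_s: 9.3
eef_pos: [0.4494, 0.102, 0.3094]
eef_rot: [0.0, -0.154, 0.988, -0.0]
wrist_force: [0.7, -0.1, -3.5]
opening: 0.549
grasp_force: 64.0
```

Call:
servo_tool:
  commands: "0 0 0 -19.2 47.2 0 0;0 0 0 0 0 0 0;0 0 0 0 0 0 0"

```text
time_s: 9.68
eef_pos: [0.4535, 0.151, 0.309]
eef_rot: [-0.0, -0.154, 0.988, -0.0]
wrist_force: [-0.1, -1.0, -3.7]
opening: 0.551
grasp_force: 64.3
```

Run:
```python
from h import *
c,im=snap("wrist","w3.png")
o=get_obs();q=o["eef_rot"];T=Ro.from_quat([*q[1:],q[0]]).as_matrix()
print(o["eef_pos"],o["q"],"yaw",np.arctan2(T[1,0],T[0,0]),T[:,2],proj(c,[.458,.2015,.19]))
```

```text
[0.4537008  0.15046109 0.30910977] [ 7.15316839e-02 -1.00039064e-01  1.74107832e+00 -4.71489613e-04
  1.50109355e+00 -1.80709109e+00] yaw -2.8337333431995475 [-5.05152125e-04 -5.07746734e-04 -9.99999744e-01] [325.92588391 226.25159562]
```

View pics/w3.png

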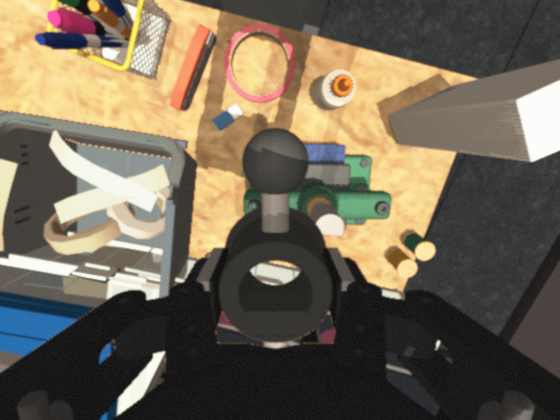

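Wrist view: hub held at (275,275), steel ball at (275,160), spindle tip's bright end at about (330,226), close to the prediction (326,226). Checking numerically.

Run:
```python
from h import *
im=cv2.imread("pics/w3.png");hsv=cv2.cvtColor(im,cv2.COLOR_BGR2HSV)
sub=hsv[200:246,300:360]
for v in range(206,244,3):print(v,' '.join(f"{a:3d}/{b:3d}" for a,b in zip(hsv[v,308:352:3,2],hsv[v,308:352:3,1])))
c=calibration("wrist");o=get_obs();q=o["eef_rot"];T=Ro.from_quat([*q[1:],q[0]])
P=lambda t:proj(c,o["eef_pos"]+T.apply(t)).round(1)
print("ball",P([.053,0,-.015]),P([.058,0,-.015]),"hubtop",P([0,0,-.031]))
for dx in(-14,0,14):
    print(dx,[proj(c,[.458+dx/1e3,.2015+dy/1e3,.19]).round(1).tolist() for dy in(-14,0,14)])
m=((hsv[...,2]<110)).astype(np.uint8)
g=cv2.GaussianBlur(cv2.cvtColor(im,cv2.COLOR_BGR2GRAY),(3,3),0)
print(cv2.HoughCircles(g[115:205,225:325],cv2.HOUGH_GRADIENT,1,40,param1=120,param2=15,minRadius=25,maxRadius=40))
```

```text
206 131/154 128/116  95/ 35  85/ 42  85/ 42  86/ 42  87/ 35  85/ 39  81/ 47  78/ 85 139/ 94 175/ 92 176/ 93 177/ 94 172/ 95
209 137/154 111/ 80  87/ 35  86/ 44  88/ 43  84/ 33  84/ 42  84/ 33  85/ 45  91/ 59 147/ 95 171/ 92 173/ 93 174/ 95 174/ 94
212 120/145  96/ 58  85/ 42  89/ 40  85/ 39  87/ 44  83/ 40  93/ 38  88/ 41  83/ 34 152/ 87 167/ 93 170/ 93 169/ 97 170/ 95
215  79/ 81  90/ 45  88/ 38  87/ 38  88/ 43 162/ 39 223/ 38 243/ 24 241/ 29 202/ 40 122/ 40 159/ 91 158/ 94 158/ 94 158/ 92
218  46/ 22  81/ 41  88/ 41  96/ 43 227/ 39 247/ 22 247/ 22 245/ 26 246/ 23 244/ 24 243/ 25 158/ 34 129/ 73 134/ 91 138/ 96
221  50/ 26  47/ 22  80/ 41 209/ 43 247/ 21 246/ 23 245/ 24 246/ 24 244/ 25 244/ 24 245/ 24 237/ 28 126/ 28 164/ 89 171/ 92
224  44/ 35  47/ 27  59/ 35 232/ 33 247/ 23 245/ 24 246/ 23 244/ 24 244/ 25 245/ 24 244/ 24 242/ 25 161/ 40 151/ 76 159/ 79
227  47/ 16  49/ 21  48/ 21  99/ 41 242/ 25 245/ 24 244/ 24 243/ 25 245/ 24 243/ 24 244/ 25 240/ 27 186/ 48 231/127 241/120
230  33/ 15  45/ 17  39/ 33  45/ 23 177/ 42 244/ 26 242/ 25 245/ 25 243/ 25 244/ 25 244/ 25 240/ 27 206/ 76 233/125 228/129
233  34/ 15  37/ 41  41/ 31  40/ 13  68/ 34 231/ 36 241/ 25 240/ 29 242/ 24 243/ 25 243/ 24 240/ 29 237/107 236/121 232/122
236  38/ 13  38/ 34  43/ 42  43/ 18  47/ 33 173/122 233/121 234/119 243/107 241/103 226/106 223/105 246/108 236/120 229/125
239  38/ 20  40/ 32  38/ 20  42/ 12  49/ 26 102/105 240/118 241/122 244/117 247/112 241/119 232/123 240/118 244/114 244/113
242  35/ 15  42/ 30  39/  7  40/ 19  46/ 17  55/ 46 230/124 240/122 245/117 246/112 247/113 245/117 248/111 249/110 249/102
ball [274.4 162.2] [274.4 150.1] hubtop [274.4 294.6]
-14 [[317.3, 207.5], [332.0, 212.0], [346.5, 216.5]]
0 [[312.1, 221.7], [326.6, 226.1], [340.9, 230.5]]
14 [[307.0, 235.5], [321.3, 239.8], [335.5, 244.1]]
[[[49.5 47.5 34.9]]]
```

Call:
servo_tool:
  commands: "0 0 0 -21.1 47.9 0 0;0 0 0 0 0 40 0;0 0 0 0 0 40 0;0 0 0 0 0 22 0;0 0 0 0 0 0 0"

```text
time_s: 10.35
eef_pos: [0.4584, 0.2015, 0.2055]
eef_rot: [-0.002, -0.152, 0.988, -0.0]
wrist_force: [-0.0, 0.0, -1.9]
opening: 0.551
grasp_force: 64.3
```

Call:
servo_tool:
  commands: "0 0 0 -1.2 0.7 5 0;0 0 0 0 0 6 0;0 0 0 0 0 6 0;0 0 0 0 0 6 0;0 0 0 0 0 0 0"

```text
time_s: 10.98
eef_pos: [0.4598, 0.2043, 0.1835]
eef_rot: [-0.001, -0.154, 0.988, 0.0]
wrist_force: [-3.6, 1.5, -4.3]
opening: 0.55
grasp_force: 64.3
```

Call:
servo_tool:
  commands: "0 0 0 0 0 5 0;0 0 0 0 0 4 0;0 0 0 0 0 4 0;0 0 0 0 0 0 0"

```text
time_s: 11.48
eef_pos: [0.4598, 0.2044, 0.1707]
eef_rot: [-0.001, -0.154, 0.988, 0.0]
wrist_force: [-3.9, 1.7, -4.7]
opening: 0.548
grasp_force: 64.3
```

Call:
servo_tool:
  commands: "0 0 0 0 0 4 0;0 0 0 0 0 4 0;0 0 0 0 0 0 0"

```text
time_s: 11.85
eef_pos: [0.4598, 0.2044, 0.1628]
eef_rot: [-0.001, -0.154, 0.988, 0.0]
wrist_force: [-4.4, 2.9, -4.9]
opening: 0.553
grasp_force: 64.2
```

Call:
servo_tool:
  commands: "0 0 0 0 0 2 0;0 0 0 0 0 0 0"

```text
time_s: 12.1
eef_pos: [0.4598, 0.2044, 0.1611]
eef_rot: [-0.001, -0.154, 0.988, 0.0]
wrist_force: [-4.7, 1.9, -2.2]
opening: 0.552
grasp_force: 64.4
```

Call:
servo_tool:
  commands: "0 0 0 0 0 1 0;0 0 0 0 0 0 0"

```text
time_s: 12.35
eef_pos: [0.4599, 0.2045, 0.1608]
eef_rot: [-0.001, -0.154, 0.988, 0.0]
wrist_force: [-7.3, 1.6, 2.3]
opening: 0.55
grasp_force: 65.1
```

Call:
servo_tool:
  commands: "0 0 0 0 0 1 0;0 0 0 0 0 0 0"

```text
time_s: 12.6
eef_pos: [0.46, 0.2045, 0.1607]
eef_rot: [-0.001, -0.154, 0.988, 0.0]
wrist_force: [-10.0, 1.6, 9.0]
opening: 0.552
grasp_force: 66.1
```

Call:
servo_tool:
  commands: "0 0 0 1.2 0.3 -1 0;0 0 0.09 0 0 0.3 0;0 0 0.18 0 0 0.7 0;0 0 0.18 0 0 0.7 0;0 0 0.18 0 0 0.7 0"

```text
time_s: 13.22
eef_pos: [0.4596, 0.2043, 0.1591]
eef_rot: [0.0, 0.163, 0.987, 0.0]
wrist_force: [-7.3, 1.0, 5.9]
opening: 0.553
grasp_force: 65.4
```

```bash
cat > st.py <<'E'
from h import *
o=get_obs();T=Ro.from_quat([*o["eef_rot"][1:],o["eef_rot"][0]]).as_matrix()
print(o["time_s"],o["eef_pos"].round(4),"q6",o["q"][5].round(3),"q",o["q"].round(2),"yaw",np.arctan2(T[1,0],T[0,0]).round(3),"F",o["wrist_force"].round(1),"M",o["torque"].round(2),"tilt",T[:,2].round(3),"Ftool",(T.T@o["wrist_force"]).round(1))
E
python3 st.py
```

```text
13.225 [0.4596 0.2043 0.1591] q6 -1.062 q [ 0.18  0.1   1.85  0.    1.19 -1.06] yaw 2.814 F [-7.3  1.   5.9] M [0.2  1.15 0.17] tilt [ 0.001  0.    -1.   ] Ftool [ 7.2 -1.4 -5.9]
```

Call:
servo_tool:
  commands: "0 0 0.18 1.2 -0.4 0.4 0;0 0 0.18 0 0 0.7 0;0 0 0.18 0 0 0.7 0;0 0 0.18 0 0 0.7 0;0 0 0.18 0 0 0.7 0"

```text
time_s: 13.85
eef_pos: [0.4591, 0.2042, 0.1558]
eef_rot: [0.001, 0.576, 0.818, 0.001]
wrist_force: [-3.3, 0.9, 2.0]
opening: 0.55
grasp_force: 65.0
```

```bash
python3 st.py
```

```text
13.85 [0.4591 0.2042 0.1558] q6 -0.161 q [ 0.18  0.1   1.86 -0.    1.18 -0.16] yaw 1.914 F [-3.3  0.9  2. ] M [0.19 0.61 0.14] tilt [ 0.002  0.    -1.   ] Ftool [ 1.9 -2.8 -2. ]
```

Call:
servo_tool:
  commands: "0 0 0.18 0 0 0.7 0;0 0 0.18 0 0 0.7 0;0 0 0.18 0 0 0.7 0;0 0 0.18 0 0 0.7 0;0 0 0.18 0 0 0.7 0"

```text
time_s: 14.48
eef_pos: [0.4585, 0.2044, 0.1523]
eef_rot: [0.0, 0.874, 0.486, 0.001]
wrist_force: [-6.2, 2.8, 3.8]
opening: 0.555
grasp_force: 65.3
```

Call:
servo_tool:
  commands: "0 0 0.18 0 0 0.7 0;0 0 0.18 0 0 0.7 0;0 0 0.18 0 0 0.7 0;0 0 0.18 0 0 0.7 0;0 0 0.18 0 0 0.7 0"

```text
time_s: 15.1
eef_pos: [0.4584, 0.205, 0.1489]
eef_rot: [-0.001, 0.998, 0.057, 0.001]
wrist_force: [-6.9, 4.6, 5.1]
opening: 0.551
grasp_force: 65.4
```

```bash
python3 st.py
```

```text
15.1 [0.4584 0.205  0.1489] q6 1.639 q [0.18 0.11 1.87 0.   1.16 1.64] yaw 0.114 F [-6.9  4.6  5.1] M [0.65 1.03 0.14] tilt [ 0.001  0.001 -1.   ] Ftool [-6.4 -5.4 -5.1]
```

Call:
servo_tool:
  commands: "0 0 0.18 -0.9 -0.8 0.4 0;0 0 0.18 0 0 0.7 0;0 0 0.18 0 0 0.7 0;0 0 0.15 0 0 0.6 0;0 0 0.1 0 0 0.4 0"

```text
time_s: 15.72
eef_pos: [0.4585, 0.2056, 0.146]
eef_rot: [-0.001, 0.944, -0.331, 0.001]
wrist_force: [-0.7, 6.1, -0.0]
opening: 0.549
grasp_force: 64.7
```

```bash
python3 st.py
```

```text
15.725 [0.4585 0.2056 0.146 ] q6 2.428 q [0.18 0.11 1.87 0.   1.16 2.43] yaw -0.674 F [-0.7  6.1 -0. ] M [0.61 0.18 0.15] tilt [ 0.004  0.001 -1.   ] Ftool [-4.4 -4.3  0. ]
```

Call:
servo_tool:
  commands: "0 0 0.1 0 0 0.3 0;0 0 0.1 0 0 0.2 0"

```text
time_s: 15.98
eef_pos: [0.4586, 0.2056, 0.1453]
eef_rot: [-0.002, 0.906, -0.423, 0.001]
wrist_force: [1.4, 5.4, -4.0]
opening: 0.549
grasp_force: 64.4
```

```bash
python3 st.py
```

```text
15.975 [0.4586 0.2056 0.1453] q6 2.628 q [0.18 0.11 1.87 0.   1.15 2.63] yaw -0.873 F [ 1.4  5.4 -4. ] M [ 0.73 -0.03  0.11] tilt [ 0.004  0.002 -1.   ] Ftool [-3.2 -4.5  4.1]
```

Call:
servo_tool:
  commands: "0 0 0.08 0 0 0.3 0;0 0 0.08 0 0 0.3 0"

```text
time_s: 16.23
eef_pos: [0.4586, 0.2057, 0.1449]
eef_rot: [-0.002, 0.87, -0.493, 0.001]
wrist_force: [-1.7, 6.3, 1.6]
opening: 0.552
grasp_force: 64.9
```

```bash
python3 st.py
```

```text
16.225 [0.4586 0.2057 0.1449] q6 2.787 q [0.18 0.12 1.87 0.   1.15 2.79] yaw -1.032 F [-1.7  6.3  1.6] M [0.74 0.3  0.54] tilt [ 0.004  0.002 -1.   ] Ftool [-6.3 -1.8 -1.6]
```

Call:
servo_tool:
  commands: "0 0 0.08 0 0 0.3 0;0 0 0.08 0 0 0.2 0"

```text
time_s: 16.48
eef_pos: [0.4585, 0.2058, 0.1449]
eef_rot: [-0.002, 0.828, -0.56, 0.001]
wrist_force: [-3.5, 6.2, 3.1]
opening: 0.549
grasp_force: 65.2
```

```bash
python3 st.py
```

```text
16.475 [0.4585 0.2058 0.1449] q6 2.945 q [0.18 0.12 1.87 0.   1.15 2.95] yaw -1.19 F [-3.5  6.2  3.1] M [0.7  0.39 1.37] tilt [ 0.004  0.001 -1.   ] Ftool [-7.1  0.9 -3.1]
```

Call:
servo_tool:
  commands: "0 0 0.06 0 0 0 0;0 0 0.06 0 0 0 0;0 0 0 0 0 0 0"

```text
time_s: 16.85
eef_pos: [0.4586, 0.2058, 0.1449]
eef_rot: [-0.002, 0.794, -0.608, 0.001]
wrist_force: [-2.3, 5.4, 3.5]
opening: 0.553
grasp_force: 65.3
```

```bash
python3 st.py
```

```text
16.85 [0.4586 0.2058 0.1449] q6 3.063 q [0.19 0.12 1.87 0.   1.15 3.06] yaw -1.307 F [-2.3  5.4  3.5] M [0.59 0.23 1.57] tilt [ 0.004  0.001 -1.   ] Ftool [-5.8  0.8 -3.5]
```

Call:
servo_tool:
  commands: "0 0 0 0 0 0 1;0 0 0 0 0 0 1;0 0 0 0 0 0 1;0 0 0 0 0 0 1;0 0 0 0 0 -20 1"

```text
time_s: 17.48
eef_pos: [0.4558, 0.2044, 0.162]
eef_rot: [0.001, 0.793, -0.609, -0.001]
wrist_force: [-0.1, 0.0, -0.2]
opening: 1.001
grasp_force: 0.0
```

Call:
servo_tool:
  commands: "0 0 0 0 0 -40 1;0 0 0 0 0 -50 1;0 0 0 0 0 -50 1;0 0 0 0 0 -40 1;0 0 0 0 0 0 1"

```text
time_s: 18.1
eef_pos: [0.4588, 0.205, 0.3473]
eef_rot: [-0.003, 0.793, -0.609, 0.003]
wrist_force: [-0.3, -0.3, 0.4]
opening: 0.999
grasp_force: 0.0
```

```bash
python3 st.py
python3 - <<'E'
from h import *
c,im=snap("wrist","w4.png");s,S=snap("scene","s4.png")
H=np.zeros((420,800,3),np.uint8);H[:,:420]=im[:,70:490]
H[:,420:]=cv2.resize(S[145:255,150:250],(380,420),interpolation=cv2.INTER_CUBIC)
cv2.imwrite("pics/c4.png",H)
E
```

```text
18.1 [0.4588 0.205  0.3473] q6 3.065 q [ 0.18 -0.07  1.63 -0.    1.57  3.06] yaw -1.31 F [-0.3 -0.3  0.4] M [ 0.    0.02 -0.01] tilt [ 0.007  0.001 -1.   ] Ftool [ 0.2  0.4 -0.4]
```

View pics/c4.png

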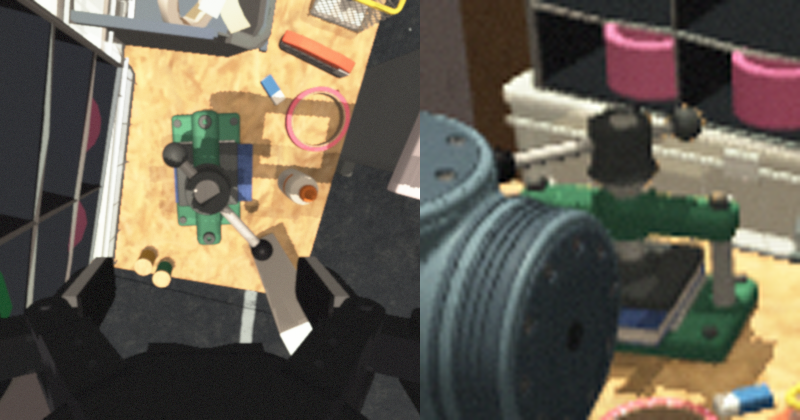

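Combined view: the lever sits on the spindle with the hub down at the collar. The knob is at crop (262,250), the steel ball at (175,154), the notebook is under the platen, and the bottle stands. The lever's angle lags the gripper, so it slipped in the grip near the end. I'm measuring how far it really turned.

Run:
```python
from h import *
c=calibration("wrist")
im=cv2.imread("pics/w4.png")
k0=(70+262,250);b0=(70+175,154)
def ref(p,r):
    g=cv2.GaussianBlur(cv2.cvtColor(im,cv2.COLOR_BGR2GRAY),(3,3),0);x,y=p
    w=g[y-20:y+20,x-20:x+20];h=cv2.HoughCircles(w,cv2.HOUGH_GRADIENT,1,40,param1=100,param2=8,minRadius=r-3,maxRadius=r+3)
    return (h[0,0][:2]+[x-20,y-20],h[0,0][2])
K,B=ref(k0,11),ref(b0,12);print(K,B)
k=onz(c,*K[0],.161);b=onz(c,*B[0],.161);y=np.arctan2(*(k-b)[1::-1])
print(k,b,np.linalg.norm(k-b),"yaw",y,"turn from .308:",(.308-y)%(2*np.pi),"hub",k+(b-k)*95/148)
c,im=snap("top","t4.png");a=cv2.imread("pics/top0.png")
d=cv2.absdiff(a,im).max(2);print("carton diff",d[265:312,160:208].mean(),"bottle",d[262:285,222:240].mean(), "static", d[215:235,150:165].mean())
```

```text
(array([331.5, 249.5]), np.float32(10.3)) (array([242.5, 156.5]), np.float32(11.8))
[0.3757 0.255  0.161 ] [0.4997 0.178  0.161 ] 0.14596232390586278 yaw 2.5858981957255804 turn from .308: 4.005287111454006 hub [0.45529459 0.20557432 0.161     ]
carton diff 7.668439716312057 bottle 95.19565217391305 static 5.546666666666667
```

Call:
servo_tool:
  commands: "0 0 -0.151 0 0 0 1;0 0 -0.151 0 0 0 1;0 0 -0.151 0 0 0 1;0 0 -0.151 0 0 0 1;0 0 -0.15 0 0 0 1"

```text
time_s: 18.88
eef_pos: [0.4563, 0.2046, 0.3412]
eef_rot: [0.001, 0.962, -0.272, -0.002]
wrist_force: [-0.4, 0.5, 0.5]
opening: 1.001
grasp_force: 0.0
```

Call:
servo_tool:
  commands: "0 0 0 0 0 45 1;0 0 0 0 0 50 1;0 0 0 0 0 50 1;0 0 0 0 0 40 1;0 0 0 0 0 17 1"

```text
time_s: 19.5
eef_pos: [0.4542, 0.2042, 0.1374]
eef_rot: [0.002, 0.962, -0.275, -0.003]
wrist_force: [-0.5, 0.1, -0.6]
opening: 1.002
grasp_force: 0.0
```

Call:
servo_tool:
  commands: "0 0 0 0 0 0 0;0 0 0 0 0 0 0;0 0 0 0 0 0 0;0 0 0 0 0 0 0;0 0 0 0 0 0 0"

```text
time_s: 20.12
eef_pos: [0.4584, 0.2051, 0.1432]
eef_rot: [-0.001, 0.962, -0.275, 0.002]
wrist_force: [-1.2, 1.1, 6.5]
opening: 0.549
grasp_force: 62.4
```

```bash
python3 st.py
```

```text
20.125 [0.4584 0.2051 0.1432] q6 2.311 q [0.18 0.12 1.87 0.   1.15 2.31] yaw -0.556 F [-1.2  1.1  6.5] M [ 0.01  0.16 -0.02] tilt [ 0.004  0.001 -1.   ] Ftool [-1.6 -0.3 -6.5]
```

Call:
servo_tool:
  commands: "0 0 0.08 0 0 0 0;0 0 0.08 0 0 0 0"

```text
time_s: 20.38
eef_pos: [0.4586, 0.2049, 0.1432]
eef_rot: [-0.001, 0.936, -0.352, 0.002]
wrist_force: [-0.2, -0.7, 6.0]
opening: 0.551
grasp_force: 62.4
```

```bash
python3 st.py
```

```text
20.375 [0.4586 0.2049 0.1432] q6 2.473 q [ 0.18  0.12  1.87 -0.    1.15  2.47] yaw -0.719 F [-0.2 -0.7  6. ] M [-0.08 -0.04  0.06] tilt [ 0.004  0.    -1.   ] Ftool [ 0.3  0.7 -6. ]
```

Call:
servo_tool:
  commands: "0 0 0.08 0 0 0 0;0 0 0.08 0 0 0 0"

```text
time_s: 20.62
eef_pos: [0.4585, 0.2049, 0.1432]
eef_rot: [-0.001, 0.905, -0.425, 0.002]
wrist_force: [-1.9, 0.4, 6.7]
opening: 0.555
grasp_force: 62.5
```

```bash
python3 st.py
```

```text
20.625 [0.4585 0.2049 0.1432] q6 2.633 q [ 0.18  0.12  1.87 -0.    1.15  2.63] yaw -0.879 F [-1.9  0.4  6.7] M [-0.02  0.33  0.1 ] tilt [ 0.004  0.    -1.   ] Ftool [-1.5  1.1 -6.7]
```

Call:
servo_tool:
  commands: "0 0 0.06 0 0 0 0;0 0 0 0 0 0 0"

```text
time_s: 20.88
eef_pos: [0.4583, 0.2052, 0.1432]
eef_rot: [-0.001, 0.892, -0.451, 0.001]
wrist_force: [-1.4, 1.3, 6.2]
opening: 0.548
grasp_force: 62.5
```

```bash
python3 st.py
```

```text
20.875 [0.4583 0.2052 0.1432] q6 2.691 q [0.18 0.12 1.87 0.   1.15 2.69] yaw -0.937 F [-1.4  1.3  6.2] M [-0.01  0.2   0.05] tilt [ 0.003  0.001 -1.   ] Ftool [-1.9  0.3 -6.2]
```

Call:
servo_tool:
  commands: "0 0 0.06 0 0 0 0;0 0 0 0 0 0 0"

```text
time_s: 21.12
eef_pos: [0.4584, 0.2055, 0.1432]
eef_rot: [-0.001, 0.879, -0.478, 0.001]
wrist_force: [-0.4, 3.4, 5.6]
opening: 0.545
grasp_force: 62.4
```

```bash
python3 st.py
```

```text
21.125 [0.4584 0.2055 0.1432] q6 2.751 q [0.18 0.12 1.87 0.   1.15 2.75] yaw -0.996 F [-0.4  3.4  5.6] M [0.19 0.03 0.23] tilt [ 0.004  0.001 -1.   ] Ftool [-3.1 -1.6 -5.6]
```

Call:
servo_tool:
  commands: "0 0 0.06 0 0 0 0;0 0 0 0 0 0 0"

```text
time_s: 21.38
eef_pos: [0.4585, 0.2056, 0.1432]
eef_rot: [-0.002, 0.864, -0.504, 0.001]
wrist_force: [0.9, 2.8, 5.1]
opening: 0.551
grasp_force: 62.3
```

```bash
python3 st.py
```

```text
21.375 [0.4585 0.2056 0.1432] q6 2.811 q [0.18 0.12 1.87 0.   1.15 2.81] yaw -1.055 F [0.9 2.8 5.1] M [0.29 0.02 0.52] tilt [ 0.004  0.001 -1.   ] Ftool [-2.  -2.2 -5.1]
```

Call:
servo_tool:
  commands: "0 0 0.06 0 0 0 0;0 0 0 0 0 0 0"

```text
time_s: 21.62
eef_pos: [0.4585, 0.2057, 0.1432]
eef_rot: [-0.002, 0.849, -0.529, 0.002]
wrist_force: [-0.8, 3.2, 5.4]
opening: 0.552
grasp_force: 62.3
```

```bash
python3 st.py
```

```text
21.625 [0.4585 0.2057 0.1432] q6 2.87 q [0.18 0.12 1.87 0.   1.15 2.87] yaw -1.115 F [-0.8  3.2  5.4] M [ 0.25 -0.09  0.84] tilt [ 0.004  0.001 -1.   ] Ftool [-3.2 -0.7 -5.4]
```

Call:
servo_tool:
  commands: "0 0 0.06 0 0 0 0;0 0 0 0 0 0 0;0 0 0 0 0 0 0"

```text
time_s: 22.0
eef_pos: [0.4585, 0.2059, 0.1432]
eef_rot: [-0.002, 0.833, -0.554, 0.001]
wrist_force: [-0.1, 5.3, 5.7]
opening: 0.55
grasp_force: 62.3
```

```bash
python3 st.py
```

```text
22.0 [0.4585 0.2059 0.1432] q6 2.929 q [0.18 0.12 1.87 0.   1.15 2.93] yaw -1.173 F [-0.1  5.3  5.7] M [ 0.46 -0.05  1.06] tilt [ 0.004  0.002 -1.   ] Ftool [-4.9 -2.  -5.7]
```

Call:
servo_tool:
  commands: "0 0 -0.04 0 0 0 0;0 0 0 0 0 0 0"

```text
time_s: 22.25
eef_pos: [0.4585, 0.2058, 0.1432]
eef_rot: [-0.002, 0.844, -0.537, 0.001]
wrist_force: [-0.1, 4.6, 5.9]
opening: 0.548
grasp_force: 62.3
```

```bash
python3 st.py
```

```text
22.25 [0.4585 0.2058 0.1432] q6 2.889 q [0.18 0.12 1.87 0.   1.15 2.89] yaw -1.133 F [-0.1  4.6  5.9] M [ 0.46 -0.07  0.95] tilt [ 0.004  0.002 -1.   ] Ftool [-4.3 -1.9 -5.9]
```

Call:
servo_tool:
  commands: "0 0 -0.04 0 0 0 0;0 0 0 0 0 0 0"

```text
time_s: 22.5
eef_pos: [0.4584, 0.2058, 0.1432]
eef_rot: [-0.002, 0.854, -0.52, 0.001]
wrist_force: [-0.3, 3.6, 6.4]
opening: 0.554
grasp_force: 62.4
```

```bash
python3 st.py
```

```text
22.5 [0.4584 0.2058 0.1432] q6 2.849 q [0.18 0.12 1.87 0.   1.15 2.85] yaw -1.094 F [-0.3  3.6  6.4] M [ 0.49 -0.04  0.55] tilt [ 0.004  0.002 -1.   ] Ftool [-3.3 -1.4 -6.4]
```

Call:
servo_tool:
  commands: "0 0 -0.04 0 0 0 0;0 0 0 0 0 0 0"

```text
time_s: 22.75
eef_pos: [0.4584, 0.2057, 0.1432]
eef_rot: [-0.002, 0.864, -0.503, 0.001]
wrist_force: [-0.5, 4.5, 6.1]
opening: 0.55
grasp_force: 62.4
```

```bash
python3 st.py
```

```text
22.75 [0.4584 0.2057 0.1432] q6 2.81 q [0.18 0.12 1.87 0.   1.15 2.81] yaw -1.055 F [-0.5  4.5  6.1] M [0.36 0.14 0.29] tilt [ 0.004  0.002 -1.   ] Ftool [-4.2 -1.8 -6.1]
```

Call:
servo_tool:
  commands: "0 0 -0.03 0 0 0 0;0 0 0 0 0 0 0;0 0 0 0 0 0 0"

```text
time_s: 23.12
eef_pos: [0.4585, 0.2058, 0.1432]
eef_rot: [-0.002, 0.871, -0.49, 0.001]
wrist_force: [0.8, 3.9, 6.4]
opening: 0.555
grasp_force: 62.4
```

```bash
python3 st.py
```

```text
23.125 [0.4585 0.2058 0.1432] q6 2.78 q [0.18 0.12 1.87 0.   1.15 2.78] yaw -1.025 F [0.8 3.9 6.4] M [0.41 0.09 0.23] tilt [ 0.004  0.002 -1.   ] Ftool [-2.9 -2.8 -6.4]
```

Call:
servo_tool:
  commands: "0 0 -0.02 0 0 0 0;0 0 0 0 0 0 0;0 0 0 0 0 0 0"

```text
time_s: 23.5
eef_pos: [0.4585, 0.2058, 0.1432]
eef_rot: [-0.002, 0.876, -0.482, 0.001]
wrist_force: [0.5, 4.9, 5.9]
opening: 0.549
grasp_force: 62.4
```

```bash
python3 st.py
```

```text
23.5 [0.4585 0.2058 0.1432] q6 2.76 q [0.18 0.12 1.87 0.   1.15 2.76] yaw -1.006 F [0.5 4.9 5.9] M [0.5  0.17 0.11] tilt [ 0.004  0.002 -1.   ] Ftool [-3.9 -3.  -5.9]
```

Call:
servo_tool:
  commands: "0 0 -0.012 -0.6 -0.5 -0.5 0;0 0 0 0 0 0 0;0 0 0 0 0 0 0"

```text
time_s: 23.88
eef_pos: [0.4586, 0.2058, 0.1433]
eef_rot: [-0.001, 0.879, -0.477, 0.001]
wrist_force: [1.4, 1.8, 7.1]
opening: 0.55
grasp_force: 62.5
```

```bash
python3 st.py
```

```text
23.875 [0.4586 0.2058 0.1433] q6 2.75 q [0.19 0.12 1.87 0.   1.15 2.75] yaw -0.994 F [1.4 1.8 7.1] M [ 0.13 -0.14  0.07] tilt [ 0.003  0.001 -1.   ] Ftool [-0.8 -2.2 -7.1]
```

Call:
servo_tool:
  commands: "0 0 0 0 0 0 0.7;0 0 0 0 0 0 0.8;0 0 0 0 0 0 1;0 0 0 0 0 0 1;0 0 0 0 0 0 1"

```text
time_s: 24.5
eef_pos: [0.4571, 0.2055, 0.1417]
eef_rot: [0.0, 0.879, -0.477, -0.0]
wrist_force: [-0.3, -0.1, -1.0]
opening: 1.003
grasp_force: 0.0
```

Call:
servo_tool:
  commands: "0 0 0 0 0 -30 1;0 0 0 0 0 -50 1;0 0 0 0 0 -50 1;0 0 0 0 0 -50 1;0 0 0 0 0 -20 1"

```text
time_s: 25.12
eef_pos: [0.4582, 0.2058, 0.3456]
eef_rot: [-0.002, 0.879, -0.477, 0.002]
wrist_force: [0.3, 0.3, -1.5]
opening: 1.0
grasp_force: 0.0
```

Call:
servo_tool:
  commands: "0 0 0 0 0 0 1;0 0 0 0 0 0 1"

```text
time_s: 25.38
eef_pos: [0.4565, 0.2054, 0.3402]
eef_rot: [0.001, 0.879, -0.477, -0.001]
wrist_force: [0.3, -0.1, -0.8]
opening: 0.999
grasp_force: 0.0
```

```bash
python3 st.py
python3 - <<'E'
from h import *
c,im=snap("wrist","w5.png");s,S=snap("scene","s5.png")
H=np.zeros((420,800,3),np.uint8);H[:,:420]=im[:,70:490]
H[:,420:]=cv2.resize(S[145:255,150:250],(380,420),interpolation=cv2.INTER_CUBIC)
cv2.imwrite("pics/c5.png",H)
E
```

```text
25.375 [0.4565 0.2054 0.3402] q6 2.75 q [ 0.19 -0.06  1.64  0.    1.56  2.75] yaw -0.994 F [ 0.3 -0.1 -0.8] M [ 0.01 -0.04  0.01] tilt [-0.002 -0.    -1.   ] Ftool [ 0.2 -0.2  0.8]
```

View pics/c5.png

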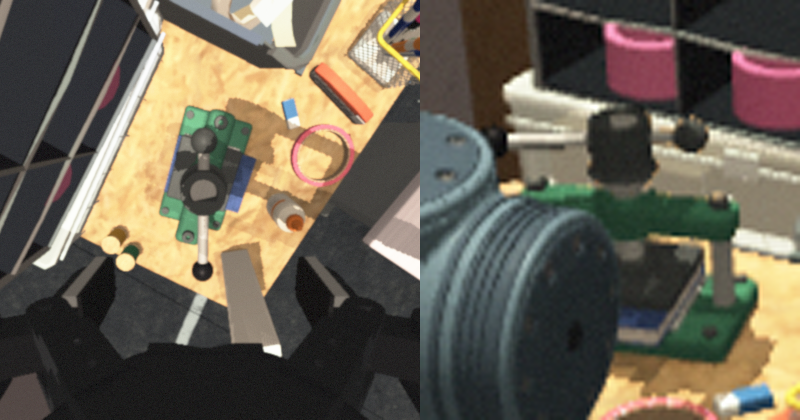

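Final view: the lever lies exactly where it was left, with the hub home on the collar. The notebook is clamped under the platen, and the carton and bottle are standing. Handing in.

```bash
python3 -c "
from bench import *
print(hand_in())"
```

```text
the job is handed in; nothing more can be done
None
```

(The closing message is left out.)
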